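Hang the driver holder on its twin pins

ROBOT

A 6-joint arm with a two-finger parallel gripper is mounted at the origin on a cart in front of the work surface, level with it; the furniture and walls round the work are solid. World frame = base frame: x ahead of the robot, y to its left, z up, the work surface at z = 0. Lengths are in m, angles in rad, forces in N, time in s.
With the tool pointing down it reaches from about 0.275 to 0.75 m from the base axis. Payload 10.2 kg.
Tool frame: the origin (TCP) lies between the finger pads; the fingertips stand 22 mm ahead of it and the grasp point (between the pads) lies 3 mm ahead of it; y points along the fingers, z is the direction in which the jaws open and shut, and the axes are right-handed (so a half turn about y gives the same grasp; the last joint's range is limited). The gripper opens to 88 mm and grips with 3 to 60 N. Pads are 18 mm wide; open, the fingers measure 123 mm over their backs; the gripper's body (75 mm by 187 mm) begins 45 mm behind the grasp point.
Start: joints at [-1.389, 0.313, 1.498, -0, 1.331, -0.223], TCP at [0.207, -0.483, 0.261] pointing down, gripper open.
Joint ranges: [-2.94, 2.94], [-0.97, 2.17], [0.19, 2.56], [-1.23, 4.37], [0.02, 3.11], [-2.88, 2.88]. Speed limits (rad/s): [2.39, 2.39, 3.01, 3.14, 3.14, 3.14].

INTERFACE

Orientations are given as a rotation vector (axis times angle).
In Python, from plant import * gives the robot as it stands. The module is installed in compiled form; this text tells all that it offers.
- The arm moves only by the shell command python3 -m handwheel 'ROWS' [FORCE]. ROWS is JSON, a list that holds one entry, the list of rows, each a list of 7 numbers: the turn, a rotation vector about the world's x, y, z in degrees, then the shift along the world's x, y, z in mm, then the opening in per cent of the stroke, from 0 (shut) to 100 (fully open). In form: [[[ax, ay, az, dx, dy, dz, grip], ...]]. A call has 1 to 8 rows; each row is the pose to reach, as a shift and turn from the pose measured when the call began; what a row does not reach only later rows make up. A row lasts 1/10 s, in which the tool goes at most 50 mm and 8.59 degrees, less where a joint would pass 70% of its speed; a pose out of reach is approached as far as the arm can. A call with a gripper value outside its range is refused whole. The fingers move at their own pace and stop on an object; FORCE is the grip in N (left out, the last holds). Time passes only in rows, so rows that repeat a pose let the fingers close. It gives the time, the measured TCP pose, the force and the opening at its end, in the units of the state.
- get_obs(): the state, without advancing time (a new reading comes with each control period).
- read_camera(name): name is "scene" or "side" or "wrist"; returns the picture (384x512x3 uint8, red, green, blue); there is no depth.
- camera_info(name): a dict with "vfov" (degrees; the focal length in pixels is half the picture's height over the tangent of half this angle, whatever the lens; pixels are square), "cx", "cy" (the principal point, pixels), "R" (3x3) and "t" (3): a world point X has camera coordinates R X + t; the wrist camera has in their place "T_tool_cam" (4x4, takes a point from camera to tool coordinates, whose origin is the TCP and whose axes are the tool frame's). Camera axes: x right, y down, z forward; pixel columns grow to the right and rows downward; lengths in m; the calibration is good to about 2 mm. A picture is of the moment at which its call begins: read the wrist's pose just before it. camera_info takes no time and is no camera call.
- hand_in(): hands the job in, once; it reports no verdict.
The state is a dict: "clock": time; "qpos": joint angles; "joint_vel": joint speeds; "tau": joint torques, N m; "ee_pos": TCP position; "tool_rot": TCP orientation; "ft_force": force on the tool from outside, world axes, zero at the start; "moment": the same for the moment, N m; "finger_gap": finger opening in m.
Only numpy, scipy, OpenCV 4.12 (cv2) and the standard library are available. Lean on these libraries where they do the work, as an engineer would, in place of code of your own. Each camera call takes 0.05 s, during which the arm holds its last target. There are 200 camera calls.

TASK

Pick up the empty driver holder by its upright tab and hang it on the stand: both holes of its rear flange go down over the two upright pins at once, until the flange lies fully home on the pin bar, with the holder upright and released. Feel for the pins gently, do not drop the holder or force it down onto them, and leave the other things on the table where they are.

Things in the scene. Friction and masses are not known exactly. Their poses are not given: they have to be found in the camera images.
- holder_grip (a point): Centre of the grip tab of the loose aluminium driver holder (0.28 to 0.42 kg), which stands on the table: tab 10 mm thick (holder x), 36 wide (y), 44 tall, in the middle of the holder's top. From the point: tab top 22 mm up, flange's upper face 22 down, table 97 down. Below the tab a 4 mm upright plate, 130 wide; at its foot a shelf with 4 driver holes reaches 55 mm forward (-x). z is up.
- holder_holes (a point): Point on the underside of the holder's rear flange, midway between its two holes; 17.5 mm behind (+x) and 27 mm below the tab's centre, axes as the tab's. The flange is level, 5 mm thick, 130 wide (y), and reaches from the upright plate to 33 mm behind the tab's mid-plane. The two through holes are round, 10 mm in diameter, 50 mm either side of this point along y.
- stand_seat (a point): On the fixed aluminium stand: middle of the upper face of its dark pin bar (140 x 26 mm, face 140 mm above the table), bar at mid travel. x to the rear, y along the bar, z up. Two rigid upright steel pins, 8 mm thick, 24 mm tall over the face, the top 2 mm tapering to a flat 6 mm tip, stand on the bar 100 mm apart. Pin line x = 0. Holder x goes along stand x, its plate in front of the beam.
- stand: The whole stand, origin at table height under the point above, axes alike. Its pin bar is clamped somewhere in its travel: the true middle of the pins lies up to 15 mm from the given mid point, towards +y or -y of the stand; no reading shows this. The beam under it (180 mm long, 44 tall) has its front face 14 mm in front of the pin line. Keep contact below 25 N.
- holder: The same holder, origin at its foot under the middle of the upright plate (97 mm below the tab's centre), axes alike. Hung flush, its holes' mid point lies on the bar's face between the pins and its foot is 70 mm lower than the face; its weight leans it slightly so that the plate touches the beam.
- loupe_mid (a point): Bystander: black loupe, 34 mm in diameter, 30 mm tall, standing on the table; point at its centre.
- ring_gauge_mid (a point): Bystander: steel ring gauge, 38 mm in diameter, 12 mm high, lying flat; point at its centre.
- setup_block_mid (a point): Bystander: steel setup block with four holes, 50 x 50 x 25 mm; point at its centre.

How it is judged:
On the way, in this order (a step that is already met when the one before it is completed fails the run):
1. the holder is lifted off the table (height (world z) of holder_grip above 0.13 m), for 0.1 s.
2. the holder's flange is home on the pin bar with both pins through its holes (z of holder_grip in the frame of stand_seat between 0.021 and 0.0295 m and x of holder_grip in the frame of stand_seat between -0.0225 and -0.0125 m and y of holder_grip in the frame of stand_seat between -0.0185 and 0.0185 m and angle between the x axis of holder_grip and the x axis of stand_seat, either way round below 0.1 rad and angle between holder_grip's own z axis and vertical below 0.1 rad), for 0.2 s.
At the end, for the whole second after the job is handed in: The holder hangs at rest: grip point 21 to 29.5 mm above the bar (27 is flush, 51 on the pin tips), 12.5 to 22.5 mm in front of the pins' line, within 18.5 mm of the bar's mid travel along y, parallel to the bar and upright within 0.1 rad (all of step 2 and linear speed of holder below 0.02 m/s); the robot touches nothing.
It fails at once if the holder is forced or dropped onto the stand (contact above 25 N) (contact force between holder and stand above 25 N).
It fails at once if a bystander is moved by more than 15 mm (distance of any of loupe_mid, ring_gauge_mid, setup_block_mid from where it was at the start of the episode above 0.015 m).
It also fails if it takes over 67 s, if anything falls off the work surface, if the arm or the gripper's body presses on something with over 40 N, if the wrist force passes 120 N, or if a joint passes its speed limit or range.

## Working session

There is one attempt and no reset: what is moved stays moved. The work goes in short steps, Python scripts to look and compute and a shell command to move; the robot and the scene stay as the last step left them, time stands still between calls to the robot, and variables do not carry over. Pictures are saved under pics/ and viewed, about 8 in all and at most 12, crops included, and the job is handed in when it is done.

```bash
mkdir -p pics
python3 - <<'E'
from plant import *
import cv2,numpy as np
o=get_obs();print({k:np.round(v,3) for k,v in o.items()})
for n in("scene","side","wrist"):
    cv2.imwrite(f"pics/{n}0.png",read_camera(n)[:,:,::-1]);i=camera_info(n);print(n,{k:np.round(v,4).tolist() for k,v in i.items()})
E
```

```text
{'clock': np.float64(0.0), 'qpos': array([-1.389,  0.313,  1.498,  0.   ,  1.331, -0.223]), 'joint_vel': array([ 0.002,  0.002,  0.   , -0.001, -0.001, -0.   ]), 'tau': array([ 3.0000e-03, -4.0221e+01, -2.5227e+01,  7.0000e-02,  3.5000e-02,
       -0.0000e+00]), 'ee_pos': array([ 0.207, -0.482,  0.26 ]), 'tool_rot': array([-0.41 ,  2.   , -1.998]), 'ft_force': array([-0.559,  0.242, -0.098]), 'moment': array([ 0.023,  0.006, -0.012]), 'finger_gap': np.float64(0.088)}
scene {'vfov': 45.2488, 'cx': 257.8662, 'cy': 193.9131, 'R': [[-0.9038, -0.4273, -0.0229], [-0.2692, 0.6093, -0.7459], [0.3327, -0.6679, -0.6657]], 't': [0.5214, 0.2157, 1.1016]}
side {'vfov': 55.3194, 'cx': 255.4819, 'cy': 188.9184, 'R': [[-0.9951, -0.0989, 0.0015], [-0.0658, 0.6505, -0.7567], [0.0738, -0.7531, -0.6538]], 't': [0.5785, 0.0826, 1.0416]}
wrist {'vfov': 63.1766, 'cx': 253.2787, 'cy': 194.5909, 'T_tool_cam': [[0.0002, 0.9473, 0.3203, -0.0845], [-0.0, -0.3203, 0.9473, -0.1238], [1.0, -0.0002, -0.0001, -0.0012], [0.0, 0.0, 0.0, 1.0]]}
```

View pics/scene0.png

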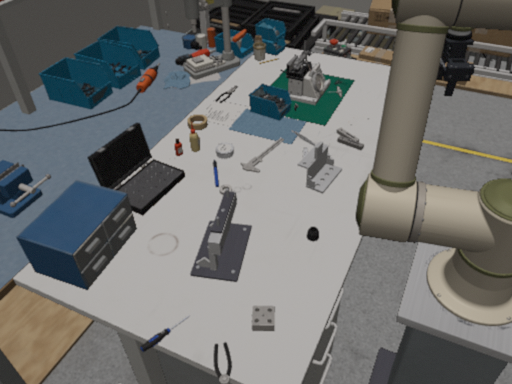

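View pics/side0.png

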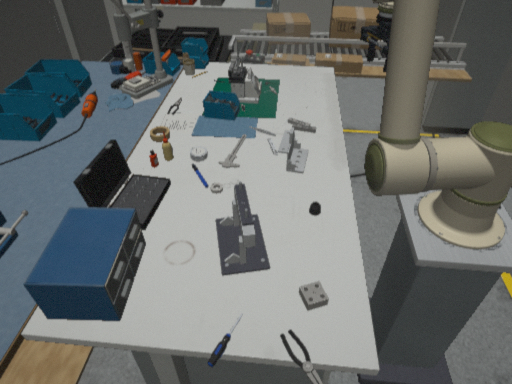

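The scene view shows the holder at about (320,168), the stand at (222,235), the loupe at (313,234), the setup block at (263,318) and the ring gauge at (226,188). I'll enlarge the holder and stand next.

```bash
python3 - <<'E'
import cv2,numpy as np
a=cv2.imread("pics/scene0.png");b=cv2.imread("pics/side0.png")
def c(i,x,y,w=80,h=60):return cv2.resize(i[y:y+h,x:x+w],(400,300),interpolation=cv2.INTER_CUBIC)
cv2.imwrite("pics/crop1.png",np.vstack([np.hstack([c(a,280,135),c(b,255,115)]),np.hstack([c(a,180,190,112,84),c(b,200,180,112,84)])]))
E
cat > h.py <<'E'
from plant import *
import cv2,numpy as np
from scipy.spatial.transform import Rotation as Ro
def cam(n,obs=None):
    i=camera_info(n);f=192/np.tan(np.radians(i["vfov"])/2)
    if n=="wrist":
        T=np.eye(4);T[:3,:3]=Ro.from_rotvec(obs["tool_rot"]).as_matrix();T[:3,3]=obs["ee_pos"]
        T=T@np.array(i["T_tool_cam"]);R=T[:3,:3].T;t=-R@T[:3,3]
    else:R=np.array(i["R"]);t=np.array(i["t"])
    return R,t,f,i["cx"],i["cy"]
def plane(c,u,v,z):
    R,t,f,cx,cy=c;d=R.T@np.array([(u-cx)/f,(v-cy)/f,1]);o=-R.T@t
    return o+d*(z-o[2])/d[2]
def proj(c,X):
    R,t,f,cx,cy=c;p=R@np.array(X)+t;return np.array([cx+f*p[0]/p[2],cy+f*p[1]/p[2]])
def tri(c1,p1,c2,p2):
    P=[np.array([[c[2],0,c[3]],[0,c[2],c[4]],[0,0,1]])@np.c_[c[0],c[1]] for c in(c1,c2)]
    X=cv2.triangulatePoints(P[0],P[1],np.array(p1,float),np.array(p2,float));return (X[:3]/X[3]).ravel()
E
```

```text
(no output)
```

View pics/crop1.png

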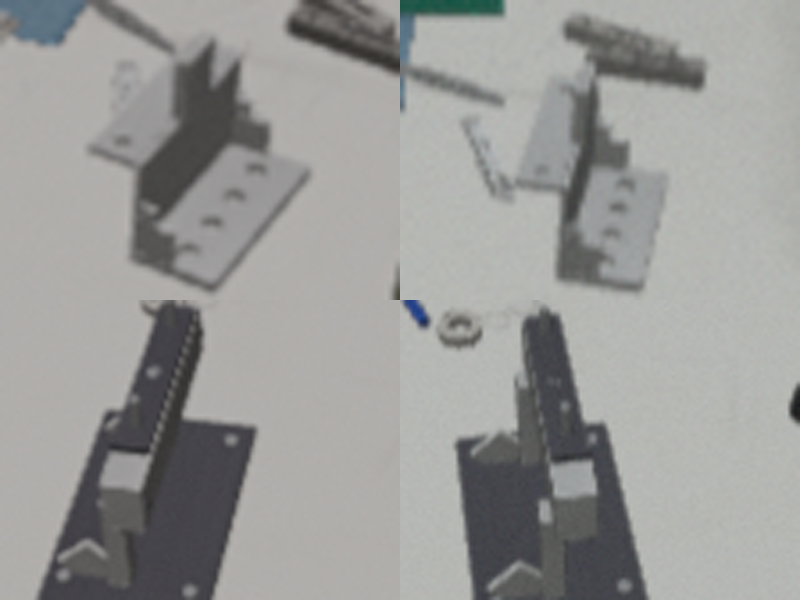

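The crops show:
- **Holder:** the shelf faces the robot. In scene pixels, its front corners are about (342,170) and (322,193), and its near flange corner is (298,165).
- **Stand:** the near pin is at about (217,226).

Next I'll get coarse positions.

Run:
```python
from h import *
s=cam("scene");d=cam("side")
def q(n,a,b,k,oa,ob):
    A=(oa[0]+a[0]/k,oa[1]+a[1]/k);B=(ob[0]+b[0]/k,ob[1]+b[1]/k);print(n,tri(s,A,d,B).round(4))
H=(5,(280,135),(255,115));S=(400/112,(180,190),(200,180))
q("shelf far",(310,175),(267,175),*H);q("shelf near",(210,288),(242,288),*H)
q("flange near",(90,150),(115,187),*H);q("tab top",(222,55),(192,75),*H)
q("beam end R low",(145,535-300),(195,535-300),*S)
q("bar near R",(148,152),(185,158),*S);q("bar near L",(108,147),(152,160),*S)
q("base R far",(257,128),(205,124),*S);q("base L far",(108,112),(57,140),*S)
for n,p in(("loupe",(313,236)),("block",(263,318)),("ring",(226,189))):print(n,plane(s,*p,0.01).round(3))
o=get_obs();print(Ro.from_rotvec(o["tool_rot"]).as_matrix().round(3))
```

```text
shelf far [ 0.4228 -0.2847  0.0053]
shelf near [ 0.4413 -0.151   0.0113]
flange near [ 0.527  -0.1727  0.0701]
tab top [ 0.4805 -0.2659  0.0934]
beam end R low [0.5601 0.2341 0.0858]
bar near R [0.5699 0.2054 0.1304]
bar near L [0.5889 0.222  0.1432]
base R far [0.5711 0.0496 0.0063]
base L far [0.6851 0.079  0.0049]
loupe [0.406 0.02  0.01 ]
block [0.421 0.301 0.01 ]
ring [ 0.707 -0.054  0.01 ]
[[-0.919 -0.     0.394]
 [-0.394  0.001 -0.919]
 [-0.    -1.    -0.001]]
```

The coarse estimate puts the tab near (0.486,-0.229) with yaw about -8°. The stand yaw is roughly +14°. I'll move the wrist camera over the holder.

```bash
python3 -m handwheel '[[[0,0,7.5,35,32,0,100],[0,0,15,70,64,0,100],[0,0,22,105,96,0,100],[0,0,30,140,127,0,100],[0,0,37,175,159,0,100],[0,0,44,210,190,0,100],[0,0,52,245,222,0,100],[0,0,59,279,253,0,100]]]'
python3 -m handwheel '[[[0,0,0,0,0,0,100],[0,0,0,0,0,0,100]]]'
python3 - <<'E'
from h import *
o=get_obs();im=read_camera("wrist")[:,:,::-1]
cv2.imwrite("pics/w1.png",im);np.save("w1.npy",o,allow_pickle=True);print(o["clock"],o["ee_pos"],Ro.from_rotvec(o["tool_rot"]).as_matrix().round(3))
E
```

```text
clock: 0.95
ee_pos: [0.4869, -0.2277, 0.2602]
tool_rot: [-1.145, 1.306, -1.304]
ft_force: [-0.2, -0.5, -0.3]
finger_gap: 0.0883
clock: 1.15
ee_pos: [0.4871, -0.2271, 0.2598]
tool_rot: [-1.146, 1.306, -1.303]
ft_force: [-0.6, -1.1, 0.4]
finger_gap: 0.0885
1.15 [ 0.48712259 -0.22711668  0.25982634] [[-0.129 -0.002  0.992]
 [-0.992  0.001 -0.129]
 [-0.    -1.    -0.002]]
```

View pics/w1.png

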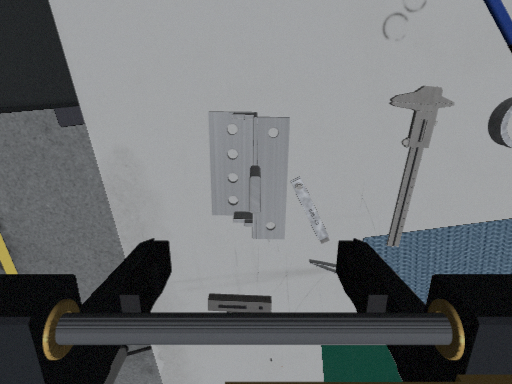

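The wrist view shows the flange holes at (273,132) and (270,225), and the tab at about (255,190) with its top reaching from 176 to 213. I'll refine the hole centres and work out the grasp.

Run:
```python
from h import *
o=np.load("w1.npy",allow_pickle=True).item();c=cam("wrist",o);im=cv2.imread("pics/w1.png");g=cv2.cvtColor(im,6)
def blob(u,v,r=9):
    p=g[v-r:v+r+1,u-r:u+r+1].astype(float);w=np.clip(p-np.median(p)-10,0,None)
    Y,X=np.mgrid[v-r:v+r+1,u-r:u+r+1];return (X*w).sum()/w.sum(),(Y*w).sum()/w.sum()
P=[]
for p in((273,132),(270,225)):
    b=blob(*p);x=plane(c,*b,0.0725);P.append(x);print(b,x.round(4))
y=P[0]-P[1];print("dist",np.linalg.norm(y));y/=np.linalg.norm(y);x=np.array([y[1],-y[0],0])
m=(P[0]+P[1])/2;t=m-0.0175*x;print("mid",m,"tab",t,"yaw",np.degrees(np.arctan2(x[1],x[0])))
z=Ro.from_rotvec(o["tool_rot"]).as_matrix()[:,2];print("tool z yaw",np.degrees(np.arctan2(z[1],z[0])),"shift mm",(t-o["ee_pos"])*1e3)
t[2]=.119
for s in(1,-1):
  for e in (1,-1):print(proj(c,t+s*.018*y+e*.005*x).round(1))
```

```text
(np.float64(272.6498951781971), np.float64(132.1320754716981)) [ 0.5116 -0.185   0.0725]
(np.float64(269.8861788617886), np.float64(224.83468834688347)) [ 0.4977 -0.2837  0.0725]
dist 0.09963879924896928
mid [ 0.50464199 -0.23431917  0.0725    ] tab [ 0.48731331 -0.23187647  0.0725    ] yaw -8.023726163448208
tool z yaw -7.419146593730831 shift mm [   0.1907271    -4.75978844 -187.32633742]
[260.3 175.6]
[248.9 175.5]
[259.6 213.7]
[248.7 213.6]
```

```bash
python3 -m handwheel '[[[0,0,-0.6,0,-5,-40,100],[0,0,-0.6,0,-5,-80,100],[0,0,-0.6,0,-5,-115,100],[0,0,-0.6,0,-5,-140,100],[0,0,-0.6,0,-5,-157,100],[0,0,-0.6,0,-5,-157,100]]]'
python3 -m handwheel '[[[0,0,0,0,0,0,30],[0,0,0,0,0,0,0],[0,0,0,0,0,0,0],[0,0,0,0,0,0,0],[0,0,0,0,0,0,0],[0,0,0,0,0,0,0],[0,0,0,0,0,0,0],[0,0,0,0,0,0,0]]]' 40
```

```text
clock: 1.8
ee_pos: [0.4848, -0.2336, 0.101]
tool_rot: [-1.139, 1.321, -1.311]
ft_force: [-0.3, 0.3, -0.1]
finger_gap: 0.088
clock: 2.6
ee_pos: [0.4848, -0.2335, 0.1011]
tool_rot: [-1.139, 1.321, -1.311]
ft_force: [0.4, 0.7, -0.3]
finger_gap: 0.0262
```

```bash
python3 -m handwheel '[[[0,0,0,0,0,0,0],[0,0,0,0,0,0,0],[0,0,0,0,0,0,0],[0,0,0,0,0,0,0],[0,0,0,0,0,0,0]]]' 40
```

```text
clock: 3.1
ee_pos: [0.4845, -0.2334, 0.1007]
tool_rot: [-1.139, 1.322, -1.31]
ft_force: [-0.6, -0.1, -3.1]
finger_gap: 0.0098
```

```bash
python3 -m handwheel '[[[0,0,0,0,0,10,0],[0,0,0,0,0,30,0],[0,0,0,0,0,60,0],[0,0,0,0,0,95,0],[0,0,0,0,0,130,0],[0,0,0,0,0,165,0],[0,0,0,0,0,200,0],[0,0,0,0,0,220,0]]]'
python3 -m handwheel '[[[0,0,3,5,30,10,0],[0,0,6,9,65,20,0],[0,0,9,14,100,30,0],[0,0,12,18,135,40,0],[0,0,15,22,170,40,0],[0,0,18,27,205,40,0],[0,0,20,31,240,40,0],[0,0,22,35,275,40,0]]]'
python3 -m handwheel '[[[0,0,0,0,30,0,0],[0,0,0,0,58,0,0],[0,0,0,0,58,0,0],[0,0,0,0,58,0,0],[0,0,0,0,58,0,0]]]'
python3 - <<'E'
from h import *
o=get_obs();im=read_camera("wrist")[:,:,::-1]
cv2.imwrite("pics/w2.png",im);np.save("w2.npy",o,allow_pickle=True);print(o["clock"],o["ee_pos"],Ro.from_rotvec(o["tool_rot"]).as_matrix().round(3))
for n in("scene","side"):cv2.imwrite(f"pics/{n}2.png",read_camera(n)[:,:,::-1])
E
```

```text
clock: 3.9
ee_pos: [0.4845, -0.2333, 0.3243]
tool_rot: [-1.139, 1.318, -1.313]
ft_force: [0.9, 0.1, -3.2]
finger_gap: 0.0096
clock: 4.7
ee_pos: [0.5191, 0.0432, 0.3649]
tool_rot: [-1.315, 1.032, -1.029]
ft_force: [0.2, 0.1, -2.9]
finger_gap: 0.0093
clock: 5.2
ee_pos: [0.5191, 0.1003, 0.3651]
tool_rot: [-1.315, 1.033, -1.029]
ft_force: [-0.2, -0.8, -2.9]
finger_gap: 0.0098
5.2 [0.51906163 0.10034196 0.36513293] [[ 0.237 -0.003  0.971]
 [-0.971 -0.     0.237]
 [-0.    -1.    -0.003]]
```

View pics/w2.png

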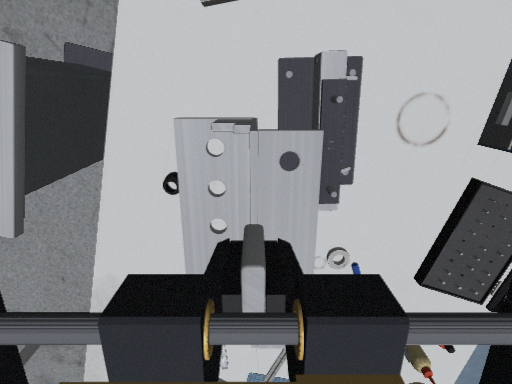

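The wrist view shows the held holder, with one flange hole at (289,161), and the stand to its right, with pins near (339,99) and (334,190). I'll enlarge the stand.

Run:
```python
import cv2,numpy as np
a=cv2.imread("pics/w2.png")
c=cv2.resize(a[40:220,265:375],None,fx=3.3,fy=3.3,interpolation=cv2.INTER_CUBIC)
b=cv2.imread("pics/scene2.png")[185:265,180:260];b=cv2.resize(b,(430,430),interpolation=cv2.INTER_CUBIC)
b=cv2.copyMakeBorder(b,0,c.shape[0]-430,0,0,0)
cv2.imwrite("pics/crop2.png",np.hstack([c,b]))
```

```text
(no output)
```

View pics/crop2.png

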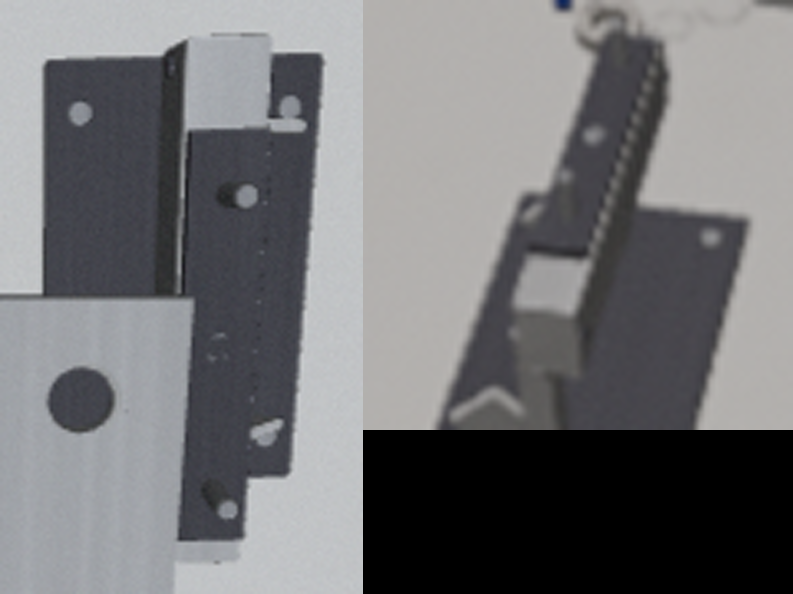

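Pin tips are at (339.2,99.4) and (334.1,194.5), and the bar sits towards -y on the beam. Next I'll measure the pins and the visible hole in the same view.

```bash
cat > go.py <<'E'
from h import *
def blob(g,u,v,r,sgn=1):
    p=sgn*g[v-r:v+r+1,u-r:u+r+1].astype(float);w=(p>(p.max()+np.median(p))/2).astype(np.uint8)
    n,l,s,c=cv2.connectedComponentsWithStats(w);k=1+np.argmin(np.hypot(*(c[1:]-r).T)) if n>1 else 0
    return c[k]+[u-r,v-r]
def R_(o):return Ro.from_rotvec(o["tool_rot"]).as_matrix()
E
python3 - <<'E'
from go import *
o=np.load("w2.npy",allow_pickle=True).item();c=cam("wrist",o);g=cv2.cvtColor(cv2.imread("pics/w2.png"),6)
p1=blob(g,339,99,5);p2=blob(g,334,194,5);print(p1,p2)
A=plane(c,*p1,.164);B=plane(c,*p2,.164);print(A,B,np.linalg.norm(A-B))
y=(A-B)/np.linalg.norm(A-B);x=np.array([y[1],-y[0],0]);print("stand yaw",np.degrees(np.arctan2(x[1],x[0])))
m=(A+B)/2;print("pinmid",m)
R=R_(o);tz=R[:,2];print("tool z yaw",np.degrees(np.arctan2(tz[1],tz[0])))
tx=R[:,0]
zu=o["ee_pos"][2]-.0037-.022
# hole: dark disc on bright flange
q=g[143:180,270:308];_,w=cv2.threshold(q,0,255,cv2.THRESH_BINARY_INV+cv2.THRESH_OTSU)
n,l,s,ce=cv2.connectedComponentsWithStats(w);k=1+np.argmin(np.hypot(*(ce[1:]-18).T));h=ce[k]+[270,143];print("hole px",h,s[k])
H=plane(c,*h,zu-.001);d=H-o["ee_pos"];print("hole in tool x,z",d@tx,d@tz,"predicted",-.0019-.05,.0175)
# beam ends to judge bar shift
for n,u,v,z in(("bar+ y end",(188+268)/2/3.3+265,128/3.3+40,.14),("bar -y end",213/3.3+265,540/3.3+40,.14),("beam+",228/3.3+265,36/3.3+40,.134),("beam-",213/3.3+265,560/3.3+40,.134)):
    X=plane(c,u,v,z)-m;print(n,X@x,X@y)
# dowel: TCP target so that tool hole mid matches pinmid
yaw=np.arctan2(x[1],x[0])-np.arctan2(tz[1],tz[0]);Q=Ro.from_euler("z",yaw).as_matrix()
hm=Q@(tx*(d@tx+.05)+tz*(d@tz))   # hole mid relative to TCP after turn
T=m-hm;print("turn",np.degrees(yaw),"TCP target",T,"shift",(T-o["ee_pos"])*1e3)
E
```

```text
[339.5  99. ] [333.90909091 194.09090909]
[0.58443991 0.19413809 0.164     ] [0.61069595 0.09785636 0.164     ] 0.09979754322656398
stand yaw 15.2536710303016
pinmid [0.59756793 0.14599723 0.164     ]
tool z yaw 13.731498856920153
hole px [289.05696203 160.74367089] [  9   8  21  20 316]
hole in tool x,z -0.05157301470863131 0.01822225319646966 predicted -0.0519 0.0175
bar+ y end -0.0006675289977134416 0.06949350578189661
bar -y end 0.0017146724399422586 -0.06998850278498528
beam+ -0.0007434642553894981 0.09681877091859069
beam- 0.0035986311492181983 -0.08013185345713587
turn 1.5221721733814484 TCP target [0.58040157 0.1396855  0.16405517] shift [  61.33993794   39.34353724 -201.0777554 ]
```

Everything agrees: the pins are 99.8 mm apart, and the bar sits about 8 mm towards -y. I'll lower the holder in front of the stand and then bring it in from there.

```bash
python3 -m handwheel '[[[0,0,1.5,20,16,-10,0],[0,0,1.5,37,33,-30,0],[0,0,1.5,37,33,-60,0],[0,0,1.5,37,33,-90,0],[0,0,1.5,37,33,-120,0],[0,0,1.5,37,33,-145,0],[0,0,1.5,37,33,-160,0],[0,0,1.5,37,33,-160,0]]]'
python3 -m handwheel '[[[0,0,0,0,0,0,0],[0,0,0,0,0,0,0]]]'
python3 - <<'E'
from go import *
o=get_obs();tz=R_(o)[:,2];print(o["ee_pos"],tz,np.degrees(np.arctan2(tz[1],tz[0])),(np.array([.5804,.1397,.203])-o["ee_pos"])*1e3)
E
```

```text
clock: 6.15
ee_pos: [0.5554, 0.1327, 0.203]
tool_rot: [-1.328, 1.017, -1.008]
ft_force: [-0.5, 0.4, -2.5]
finger_gap: 0.0094
clock: 6.35
ee_pos: [0.5558, 0.1324, 0.2039]
tool_rot: [-1.327, 1.017, -1.009]
ft_force: [0.4, 0.8, -2.8]
finger_gap: 0.0098
[0.5558213 0.1324418 0.2039283] [ 0.96529742  0.26108701 -0.00587112] 15.134838284302374 [24.57870293  7.25819736 -0.92829939]
```

```bash
python3 -m handwheel '[[[0,0,0,6,2,0,0],[0,0,0,12,4,0,0],[0,0,0,18,5.5,0,0],[0,0,0,24.5,7.3,0,0],[0,0,0,24.5,7.3,0,0],[0,0,0,24.5,7.3,0,0]]]'
python3 - <<'E'
from go import *
o=get_obs();im=read_camera("wrist")[:,:,::-1]
cv2.imwrite("pics/w3.png",im);np.save("w3.npy",o,allow_pickle=True)
print(o["clock"],o["ee_pos"],R_(o)[:,2],(np.array([.5804,.1397,.203])-o["ee_pos"])*1e3)
s=read_camera("side")[:,:,::-1];s=read_camera("side")[150:260,190:290,::-1]
c=cv2.resize(im[60:260,200:400],(600,600),interpolation=cv2.INTER_CUBIC);cv2.imwrite("pics/crop3.png",c)
E
```

```text
clock: 6.95
ee_pos: [0.5803, 0.1398, 0.2037]
tool_rot: [-1.327, 1.017, -1.009]
ft_force: [-0.2, -0.9, -2.5]
finger_gap: 0.0094
6.95 [0.58032307 0.13978931 0.20373326] [ 0.96527641  0.2611545  -0.00630721] [ 0.07692738 -0.08931189 -0.7332611 ]
```

View pics/crop3.png

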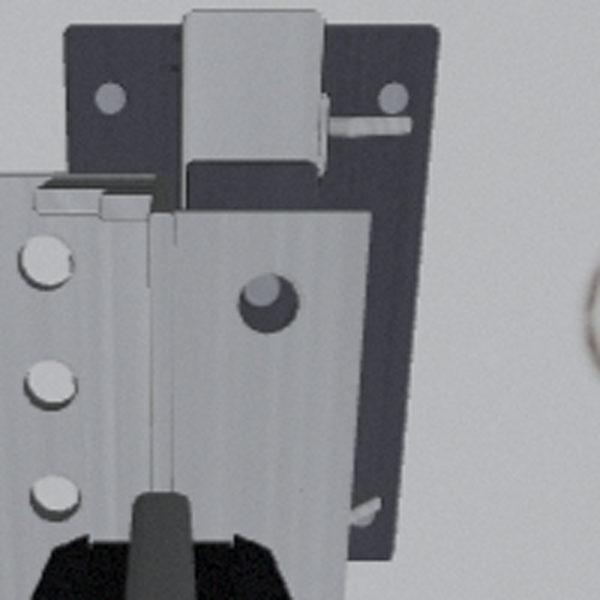

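Through the hole at crop (268,303), the pin tip shows at about (263,289). I'll compute the offset.

Run:
```python
from go import *
o=np.load("w3.npy",allow_pickle=True).item();c=cam("wrist",o);g=cv2.cvtColor(cv2.imread("pics/w3.png"),6).astype(int)
R=R_(o);zu=o["ee_pos"][2]-.0257
f=lambda u,v:(200+(u+.5)/3-.5,60+(v+.5)/3-.5)
H=plane(c,*f(268,303),zu);P=plane(c,*f(263.5,289),.164)
d=P-H;print("pin-hole along tool z(stand x), along stand y",d@R[:,2]*1e3,-d@R[:,0]*1e3,d*1e3)
C=plane(c,*f(184,211),zu-.0);print(H,P)
print(g[148:172:1,280:300])
```

```text
pin-hole along tool z(stand x), along stand y 0.7424619152846188 -0.5815151966675612 [  0.77848859  -0.37336346 -14.0332611 ]
[0.58410675 0.19452698 0.17803326] [0.58488524 0.19415361 0.164     ]
[[156 154 155 152 152 152 153 154 152 151 154 154 159 161 155 156 152 154
  156 155]
 [157 155 154 151 154 155 154 152 152 151 150 156 157 158 156 153 152 153
  155 157]
 [153 156 154 153 149 154 152 154 153 152 149 151 153 151 151 153 154 152
  154 154]
 [156 155 152 153 153 154 149 145 141 137 128 124 138 153 151 149 146 155
  155 157]
 [155 155 154 154 150 141 134 133 133 135 132 119  95  85 109 145 148 148
  152 156]
 [153 153 152 140 132 130 132 133 128 134 134 128 112  73  71  90 130 144
  143 154]
 [156 154 140 130 129 132 131 130 132 133 132 131 118  83  64  68  81 116
  143 149]
 [148 123 130 129 128 129 129 131 131 130 132 132 123  85  61  65  65  90
  142 146]
 [127 104 129 129 129 127 129 133 131 129 132 131 122  83  63  64  64  80
  118 144]
 [100  94 130 128 129 131 130 128 130 131 128 128 119  73  65  63  64  64
   89 146]
 [ 58  82 126 133 127 129 128 132 130 131 127 125 102 
[... 436 characters left out ...]
  66  56
   76 129]
 [ 64  62  61  63  63  66  61  64  62  60  63  64  67  64  66  64  58  56
   82 149]
 [100  62  64  62  60  66  62  63  62  67  63  65  65  67  66  64  63  59
   98 152]
 [139  65  59  60  63  62  63  59  63  61  64  65  62  69  65  57  54  75
  128 152]
 [146 102  68  62  64  60  62  63  65  61  64  65  65  65  63  56  75 127
  152 156]
 [154 144 101  64  64  66  65  66  62  63  64  66  62  63  56  72 115 151
  152 156]
 [155 153 147 114  62  61  67  60  65  63  64  63  61  68 102 149 150 152
  152 157]
 [155 154 153 151 142 120  81  63  65  63  63  76 106 119 152 155 152 153
  154 156]
 [155 156 153 152 150 149 150 145 126 132 148 152 152 156 154 154 150 154
  155 156]]
```

The residual is under 0.5 mm. I'll lower it gently.

```bash
python3 -m handwheel '[[[0,0,0,0.3,0,-3,0],[0,0,0,0.3,0,-5,0],[0,0,0,0.3,0,-6.5,0],[0,0,0,0.3,0,-8,0],[0,0,0,0.3,0,-9,0],[0,0,0,0.3,0,-10,0],[0,0,0,0.3,0,-10,0]]]'
```

```text
clock: 7.8
ee_pos: [0.5804, 0.1397, 0.1938]
tool_rot: [-1.327, 1.017, -1.009]
ft_force: [0.7, 0.0, -3.5]
finger_gap: 0.0096
```

```bash
python3 -m handwheel '[[[0,0,0,0,0,-1,0],[0,0,0,0,0,-2,0],[0,0,0,0,0,-2,0]]]'; python3 -m handwheel '[[[0,0,0,0,0,-1,0],[0,0,0,0,0,-2,0],[0,0,0,0,0,-2,0]]]'
```

```text
clock: 8.1
ee_pos: [0.5804, 0.1397, 0.1917]
tool_rot: [-1.327, 1.017, -1.009]
ft_force: [0.0, 0.1, -3.5]
finger_gap: 0.0098
clock: 8.4
ee_pos: [0.5803, 0.1397, 0.1895]
tool_rot: [-1.327, 1.017, -1.009]
ft_force: [-0.1, 0.7, -2.9]
finger_gap: 0.0102
```

The underside is about 5 mm below the pin tips with no contact force, so the pins have entered the holes. I'll continue down.

```bash
python3 -m handwheel '[[[0,0,0,0,0,-1.5,0],[0,0,0,0,0,-3,0],[0,0,0,0,0,-4.5,0],[0,0,0,0,0,-6,0],[0,0,0,0,0,-6,0]]]'; python3 -m handwheel '[[[0,0,0,0,0,-1.5,0],[0,0,0,0,0,-3,0],[0,0,0,0,0,-4.5,0],[0,0,0,0,0,-6,0],[0,0,0,0,0,-7,0],[0,0,0,0,0,-8,0],[0,0,0,0,0,-8,0]]]'
```

```text
clock: 8.9
ee_pos: [0.5802, 0.1397, 0.1832]
tool_rot: [-1.328, 1.018, -1.009]
ft_force: [0.1, 0.2, -3.4]
finger_gap: 0.0097
clock: 9.6
ee_pos: [0.5802, 0.1397, 0.1751]
tool_rot: [-1.328, 1.018, -1.008]
ft_force: [-0.6, -0.3, -3.6]
finger_gap: 0.0097
```

```bash
python3 -m handwheel '[[[0,0,0,0,0,-1,0],[0,0,0,0,0,-2,0],[0,0,0,0,0,-3,0],[0,0,0,0,0,-3,0]]]'; python3 -m handwheel '[[[0,0,0,0,0,-0.5,0],[0,0,0,0,0,-1,0],[0,0,0,0,0,-1,0]]]'
```

```text
clock: 10.0
ee_pos: [0.5801, 0.1397, 0.1719]
tool_rot: [-1.328, 1.018, -1.008]
ft_force: [-0.0, -0.5, -4.4]
finger_gap: 0.0094
clock: 10.3
ee_pos: [0.5801, 0.1397, 0.1708]
tool_rot: [-1.328, 1.018, -1.008]
ft_force: [-0.2, -0.5, -2.9]
finger_gap: 0.0096
```

```bash
python3 -m handwheel '[[[0,0,0,0,0,-0.5,0],[0,0,0,0,0,-0.5,0]]]'; python3 -m handwheel '[[[0,0,0,0,0,-0.5,0],[0,0,0,0,0,-0.5,0]]]'
```

```text
clock: 10.5
ee_pos: [0.5801, 0.1397, 0.1705]
tool_rot: [-1.328, 1.018, -1.008]
ft_force: [0.2, -1.3, -2.3]
finger_gap: 0.0098
clock: 10.7
ee_pos: [0.5801, 0.1397, 0.1704]
tool_rot: [-1.328, 1.018, -1.008]
ft_force: [-3.4, -1.2, 1.5]
finger_gap: 0.0094
```

Contact comes at the expected flush height: the force rises by about 5 N at TCP z 0.1704. I'll release.

```bash
python3 -m handwheel '[[[0,0,0,0,0,0,0],[0,0,0,0,0,0,0]]]' 5;python3 -m handwheel '[[[0,0,0,0,0,0,40],[0,0,0,0,0,0,40],[0,0,0,0,0,0,40],[0,0,0,0,0,0,40],[0,0,0,0,0,0,40],[0,0,0,0,0,0,40]]]'
python3 - <<'E'
from go import *
o=get_obs();im=read_camera("wrist")[:,:,::-1];s=read_camera("side")[165:285,180:300,::-1]
print(o["clock"],o["ee_pos"],o["ft_force"])
cv2.imwrite("pics/w4.png",np.hstack([cv2.resize(im[50:300,170:400],(400,435)),cv2.resize(s,(400,435),interpolation=2)]))
E
```

```text
clock: 10.9
ee_pos: [0.5802, 0.1397, 0.1704]
tool_rot: [-1.328, 1.018, -1.009]
ft_force: [-1.1, 0.6, -0.1]
finger_gap: 0.01
clock: 11.5
ee_pos: [0.5802, 0.1397, 0.1704]
tool_rot: [-1.328, 1.018, -1.009]
ft_force: [0.4, -0.6, -0.5]
finger_gap: 0.0356
11.5 [0.58017894 0.13969382 0.17041673] [ 0.43664699 -0.62997567 -0.54148464]
```

View pics/w4.png

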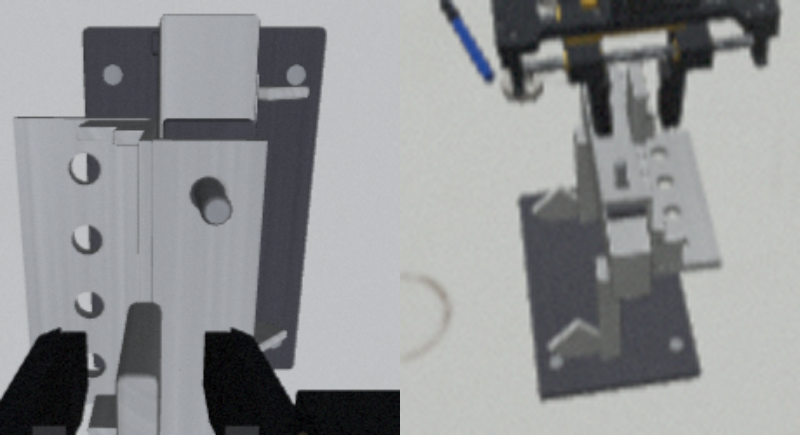

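The pin stands well clear through the flange hole at crop (212,200). The flange lies on the bar and the fingers are clear of the tab. I'll retreat upwards and check.

```bash
python3 -m handwheel '[[[0,0,0,0,0,0,60],[0,0,0,0,0,5,60],[0,0,0,0,0,20,60],[0,0,0,0,0,45,60],[0,0,0,0,0,80,60],[0,0,0,0,0,115,60],[0,0,0,0,0,130,60],[0,0,0,0,0,130,60]]]'
python3 - <<'E'
from go import *
o=get_obs();im=read_camera("wrist")[:,:,::-1];s=read_camera("scene")[165:285,160:280,::-1]
cv2.imwrite("pics/w5r.png",im);np.save("w5.npy",o,allow_pickle=True);print(o["clock"],o["ee_pos"])
cv2.imwrite("pics/w5.png",np.hstack([cv2.resize(im[60:320,170:400],(400,452)),cv2.resize(s,(400,452),interpolation=2)]))
E
```

```text
clock: 12.4
ee_pos: [0.5807, 0.1398, 0.3031]
tool_rot: [-1.324, 1.014, -1.011]
ft_force: [0.0, 0.5, -0.7]
finger_gap: 0.0529
12.4 [0.58068363 0.13975594 0.30307682]
```

View pics/w5.png

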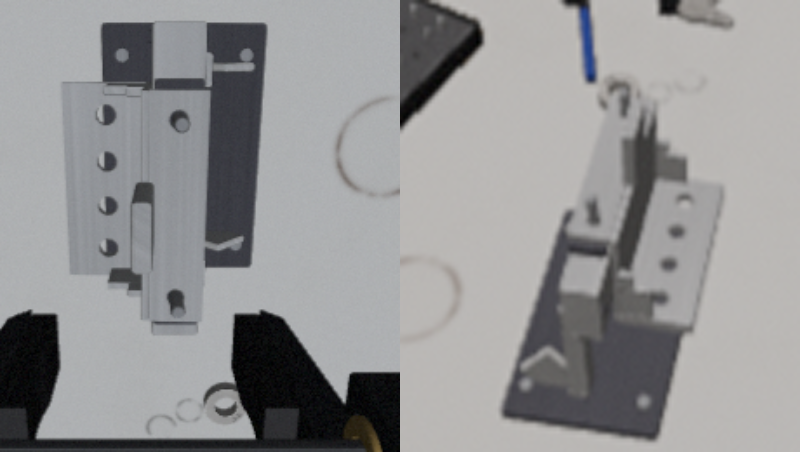

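Both pins stand through the holes, at crop (181,122) and (177,310). The flange is flat on the bar, the holder is upright and parallel to it, and the gripper is clear. I'll hand in.

```bash
python3 -c "
from plant import *
print(hand_in())"
```

```text
the job is handed in; nothing more can be done
None
```

The holder is hung on the stand and released, and I handed the job in at about 12.4 s; `hand_in()` gives no verdict.

- **What I did:** I gripped the tab at 40 N and found both pins with the wrist camera, with the bar about 8 mm towards -y. I brought the holder in from the front and lowered it gently. It was stopped at the height computed for the flange lying flush on the bar, with a rise of about 5 N at the wrist. I then released it and backed straight up.
- **Last checks:** the final pictures show both pins standing through the flange holes, the flange flat on the bar, and the holder upright and parallel to it. The gripper is about 130 mm clear.
- **Not measured:** the final seated pose and the bystanders' positions were not measured after release. The arm's path kept clear of the bystanders.
- **Disagreements:** there were only small ones: 0.5 mm or less between pin and hole through the camera, and 99.8 mm measured between the pins instead of 100 mm.

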